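# Fetch the flat bottle from behind the jar and clamp it in the sliding cradle

### The job

Set the jar that stands in front of the bottle rack aside, upright on the bench, then take the flat bottle that was behind it and stand it upright in the clamping cradle, its wide faces towards the fixed stop and the sliding clamp. Slide the clamp along its track until the bottle is held snugly between clamp and stop, with no play, and let go. Leave the other flat bottle in the rack and the glass beaker where they are.

Things in the scene. Friction and masses are not known exactly. Their poses are not given: they have to be found in the camera images.
- jar_center (a point): Centre (half-way up; z up) of the round sample jar, 45 mm diameter, 63 mm high, whitish screw cap, 70 g. It stands upright on the bench right in front of the rack lane that holds the wanted bottle, 5 to 12 mm from that bottle's front end. Take it across its diameter, fingers left and right of it (along the rack's y axis).
- bottle_center (a point): Centre (half-way up) of the wanted flat bottle: rectangular, white plastic, full-size grey lid, 62 mm along its x, 38 mm along its y, 76 mm high (z up), 150 to 280 g. Its x lies along the rack lane. In the rack only its narrow ends can be gripped, in the cradle only its wide faces: put it down on the bench in between and take it again the other way.
- spare_center (a point): Centre of an identical flat bottle in the other lane of the rack, with no jar before it; stays where it is.
- rack: Fixed grey rack, origin under its centre; x along its two lanes (away from the robot), y across. 75 mm (x) by 115 mm (y), 80 mm high; 5 mm walls at y = -55, 0, 55 mm, lanes 50 mm wide at y = -27.5 and 27.5 mm, open at both ends (12 mm lip behind), floor 4 mm high. The bench is empty for 150 mm in front of its centre and, on its -y side, to 180 mm from its centre.
- cradle: Fixed aluminium trough. Origin on the bench under the inner face of its fixed stop; y along the track towards the stop (trough on the -y side), x across. Floor 8 mm high, stop top 74 mm. Side cheeks 82 mm apart, tops 80 mm, from the stop to y = -130 mm. The bottle goes on the floor at x = 0, its x along this x; set down with 30 mm finger room to the stop, the clamp then pushes it there.
- clamp (a joint): Position of the sliding clamp, m: 0 fully open, growing towards the stop (cradle +y), to 0.125. Gap between its upright face plate (74 mm wide, top 71 mm above the bench) and the stop is 0.150 minus this, so about 0.112 holds the bottle's 38 mm. Starts at 0 to 0.045. Slides with about 3 N of friction and stays where it is left.
- clamp_grip (a point): Centre of the clamp's black grip, a block above the track: 42 mm across the track (cradle x), 22 mm along it (cradle y), 36 mm high, top 137 mm above the bench, centre 119 mm above it and 25 mm behind the clamp's face. Can be taken from above either way.
- glass_beaker_center (a point): Centre of a glass beaker (56 mm wide, 70 mm high) standing behind the work; a bystander.

How it is judged:
On the way, in this order (a step that is already met when the one before it is completed fails the run):
1. the jar has been set aside, upright on the bench and released (distance of jar_center from where it was at the start of the episode above 0.05 m and angle between jar_center's own z axis and vertical below 0.1 rad and height (world z) of jar_center below 0.036 m and contact force between jar and the fingers below 0.05 N), for 0.2 s.
2. the bottle stands upright on the cradle's floor between clamp and stop (y of bottle_center in the frame of cradle between -0.14 and -0.014 m and x of bottle_center in the frame of cradle between -0.02 and 0.02 m and height (world z) of bottle_center below 0.05 m and angle between bottle_center's own z axis and vertical below 0.1 rad), for 0.2 s.
At the end, for the whole second after the job is handed in: The bottle stands upright on the cradle's floor, squarely between clamp and stop (within 4 mm of the stop, play along the track under 3 mm, i.e. clamp joint above 0.109), its wide faces towards them (within 0.1 rad), at rest; the jar stands upright on the bench at least 50 mm from where it was (value of joint clamp between 0.109 and 0.115 m and y of bottle_center in the frame of cradle between -0.023 and -0.015 m and x of bottle_center in the frame of cradle between -0.02 and 0.02 m and height (world z) of bottle_center below 0.05 m and angle between bottle_center's own z axis and vertical below 0.08 rad and angle between the x axis of bottle_center and the x axis of cradle, either way round below 0.1 rad and angle between jar_center's own z axis and vertical below 0.1 rad and height (world z) of jar_center below 0.036 m and distance of jar_center from where it was at the start of the episode above 0.05 m and linear speed of each of bottle, jar below 0.02 m/s); the robot touches nothing.
It fails at once if the other flat bottle is moved by more than 20 mm (distance of spare_center from where it was at the start of the episode above 0.02 m).
It fails at once if the glass beaker is moved by more than 20 mm (distance of glass_beaker_center from where it was at the start of the episode above 0.02 m).
It also fails if it takes over 70 s, if anything falls off the work surface, if the arm or the gripper's body presses on something with over 40 N, if the wrist force passes 120 N, or if a joint passes its speed limit or range.

### The arm

A 7-joint arm with a two-finger parallel gripper is mounted at the origin on a cart in front of the work surface, level with it; the furniture and walls round the work are solid. World frame = base frame: x ahead of the robot, y to its left, z up, the work surface at z = 0. Lengths are in m, angles in rad, forces in N, time in s.
With the tool pointing down it reaches from about 0.425 to 0.925 m from the base axis. Payload 6.8 kg.
Tool frame: the origin (TCP) lies midway between the tips of the shut fingers; the grasp point (between the pads) lies 19 mm behind it; z points along the fingers, y is the line along which they close (so a half turn about z gives the same grasp; the last joint's range is limited). The gripper opens to 85 mm and grips with 20 to 120 N. Pads are 22 mm wide; open, the fingers measure 114 mm over their backs; the gripper's body (76 mm by 85 mm) begins 54 mm behind the grasp point. The pads swing forward as they close: fully open they stand 13 mm farther back than shut.
Start: joints at [-1.396, 0.477, 0.022, 1.555, -0.011, 1.109, -0.083], TCP at [0.188, 0.648, 0.231] pointing down, gripper open.
Joint ranges: [-2.96, 2.96], [-0.34, 2.1], [-1.41, 1.46], [0.24, 2.44], [-1.37, 4.51], [0.17, 1.92], [-2.96, 2.96]. Speed limits (rad/s): [2.39, 2.39, 3.14, 3.14, 3.14, 3.14, 3.14].

### API

Orientations are given as a rotation vector (axis times angle).
In Python, from bench import get_obs, grab_frame, camera_params, r gives the robot as it stands.
- The arm moves only by the shell command python3 -m jog 'ROWS' [FORCE]. ROWS is JSON, a list of rows, each an object of numbers: "rx", "ry", "rz": the turn, a rotation vector about the world's x, y, z scaled (see below); "x", "y", "z": the shift along the world's x, y, z scaled (see below); "jaw": the opening, from -1 (shut) to 1 (fully open). In form: [{"rx": .., "ry": .., "rz": .., "x": .., "y": .., "z": .., "jaw": ..}, ...]. A call has 1 to 8 rows; each row shifts and turns the commanded pose from where the row before left it; what a row does not reach is not made up. The controller multiplies each number of a shift by 60 mm and each number of a turn by 10 degrees. A row lasts 1/8 s, in which the tool goes at most 62.5 mm and 10.7 degrees, less where a joint would pass 70% of its speed; a pose out of reach is approached as far as the arm can. A call with a number of a shift or a turn outside -1 to 1 is refused whole. A call with a gripper value outside its range is refused whole. The fingers move at their own pace and stop on an object; FORCE is the grip in N (left out, the last holds). Time passes only in rows, so rows that do not move let the fingers close. It gives the time, the measured TCP pose, the force, the opening and the grip force at its end, in the units of the state.
- get_obs(): the state, without advancing time (a new reading comes with each control period).
- grab_frame(name): name is "scene" or "top" or "wrist"; returns the picture (420x560x3 uint8, red, green, blue); there is no depth.
- camera_params(name): a dict with "fx", "fy", "cx", "cy" (pixels), "k1" (the pictures are not rectified: a ray, as slopes to the right and down, at radius r is drawn at 1 + k1 r^2 times it, then the intrinsics apply), "R" (3x3) and "t" (3): a world point X has camera coordinates R X + t. Camera axes: x right, y down, z forward; pixel columns grow to the right and rows downward; lengths in m; the calibration is good to about 2 mm. A picture is of the moment at which its call begins: read the wrist's pose just before it. camera_params takes no time and is no camera call; for the wrist camera it gives the pose at the moment of the call.
- r.hand_in(): hands the job in; it is judged then, once.
The state is a dict: "clock": time; "joints": joint angles; "qvel": joint speeds; "tau": joint torques, N m; "tcp_pos": TCP position; "orientation": TCP orientation; "contact_force": force on the tool from outside, world axes, zero at the start; "moment": the same for the moment, N m; "grip_width": finger opening in m; "gripper_force": force on a finger pad.
Only numpy, scipy, OpenCV 4.12 (cv2) and the standard library are available. Lean on these libraries where they do the work, as an engineer would, in place of code of your own. Each camera call takes 0.05 s, during which the arm holds its last target. There are 200 camera calls.

## Working session

There is one attempt and no reset: what is moved stays moved. The work goes in short steps, Python scripts to look and compute and a shell command to move; the robot and the scene stay as the last step left them, time stands still between calls to the robot, and variables do not carry over. Pictures are saved under pics/ and viewed, at most 10 in all, crops included, and the job is handed in when it is done.

```bash
ls; mkdir -p pics
python3 - <<'E'
from bench import get_obs, grab_frame, camera_params
import cv2
print(get_obs())
for n in("scene","top"):
    im=grab_frame(n); cv2.imwrite(f"pics/{n}0.png",im[:,:,::-1])
    p=camera_params(n); print(n,{k:(v if not hasattr(v,'tolist') else v.tolist()) for k,v in p.items()})
E
```

```text
pics
{'clock': 0.0, 'joints': array([-1.39608677,  0.47781108,  0.02232124,  1.55643201, -0.01151275,
        1.10924106, -0.08309494]), 'qvel': array([-6.24586604e-04,  2.96086255e-05,  1.78828054e-04,  1.29100228e-04,
        2.73112385e-03, -1.04997604e-04,  1.05622289e-03]), 'tau': array([-9.05510260e-04, -5.96457767e+01,  1.60766110e+00, -2.81195319e+01,
        1.25381458e-02,  9.26291279e-03,  6.12314807e-05]), 'tcp_pos': array([0.18820167, 0.64764416, 0.23032616]), 'orientation': array([-4.42679131e-01, -3.11010670e+00,  2.76196178e-03]), 'contact_force': array([0.1932275 , 0.12130474, 0.06721026]), 'moment': array([ 0.00363211,  0.00698624, -0.00043448]), 'gripper_force': 0.0, 'grip_width': 0.08515711585293832}
scene {'fx': 419.1651884827624, 'fy': 419.1651884827624, 'cx': 277.63649529487003, 'cy': 198.12594274864603, 'k1': -0.09279502531414527, 'R': [[0.581945212202091, -0.8131025604156352, 0.014282725251223859], [-0.5629652475368336, -0.4154695893822119, -0.7144614407820536], [0.5868644648135163, 0.4077367368095681, -0.6995290225537681]], 't': [-0.35878821228557006, 0.46722828909961506, 0.6258497915527096]}
top {'fx': 517.2406465925783, 'fy': 517.2406465925783, 'cx': 271.65101664986935, 'cy': 210.93568767144595, 'k1': 0.028885945569291284, 'R': [[0.02288004991850965, -0.9997248401500243, -0.005171779455365564], [-0.9894600106501052, -0.02190463293330024, -0.14314005162899351], [0.14298737930328004, 0.008392320481595418, -0.9896889300769782]], 't': [0.03408286631827529, 0.653217962580882, 1.2584385254488215]}
```

View pics/scene0.png

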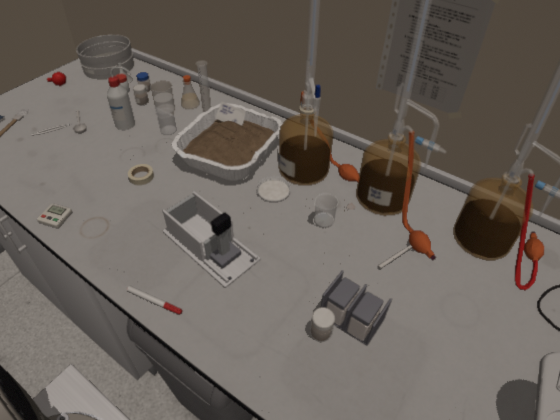

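View pics/top0.png

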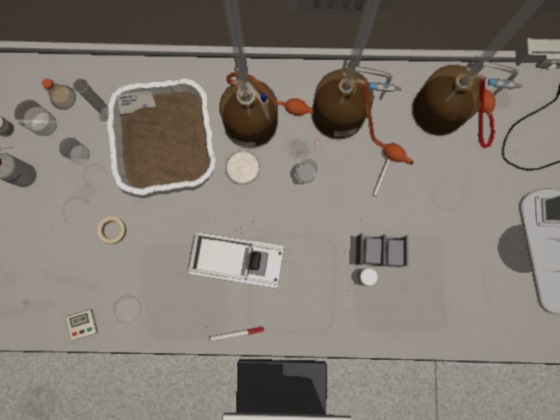

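The scene view shows the cradle at about (210,238), with the clamp grip at (221,223). The rack is at (355,305), the jar in front of its left lane at (323,323), and the beaker at (326,210). In the top view the cradle runs from (192,258) to (282,265), with the grip at (256,261). The rack is at (383,250), the jar cap at (368,277), the wanted bottle at (373,250) and the spare at (397,251).

```bash
cat > h.py <<'E'
import numpy as np, cv2
from bench import get_obs, grab_frame, camera_params
def ray(p,uv):
    d=cv2.undistortPoints(np.array([[uv]],float),np.array([[p['fx'],0,p['cx']],[0,p['fy'],p['cy']],[0,0,1]]),None) [0,0]
    s=d.copy()
    for _ in range(20): s=d/(1+p['k1']*(s@s))
    R=np.array(p['R']);t=np.array(p['t'])
    return -R.T@t, R.T@np.array([s[0],s[1],1.])
def onz(p,uv,z):
    c,d=ray(p,uv); return c+d*(z-c[2])/d[2]
def tri(prs):
    A=np.zeros((3,3));b=np.zeros(3)
    for p,uv in prs:
        c,d=ray(p,uv); d=d/np.linalg.norm(d); M=np.eye(3)-np.outer(d,d); A+=M;b+=M@c
    return np.linalg.solve(A,b)
def proj(p,X):
    c=np.array(p['R'])@np.array(X)+np.array(p['t']); s=c[:2]/c[2]; s=s*(1+p['k1']*(s@s))
    return np.array([p['fx']*s[0]+p['cx'],p['fy']*s[1]+p['cy']])
E
python3 - <<'E'
import cv2
from h import *
a=cv2.imread('pics/top0.png')[222:302,180:420]; b=cv2.imread('pics/scene0.png')[185:345,150:390]
a=cv2.resize(a,None,fx=3,fy=3,interpolation=cv2.INTER_CUBIC)
b=cv2.resize(b,None,fx=2.2,fy=2.2,interpolation=cv2.INTER_CUBIC)
c=np.zeros((240+352,720,3),np.uint8); c[:240]=a; c[240:,:528]=b
cv2.imwrite('pics/c0.png',c)
T=camera_params('top')
for n,uv,z in (('jar',(368,277),.063),('bot',(373,250),.08),('spare',(397,251),.08),('grip',(256,261),.137),('beaker',(305,173),.07)): print(n,onz(T,uv,z).round(3))
E
```

```text
jar [ 0.492 -0.19   0.063]
bot [ 0.557 -0.2    0.08 ]
spare [ 0.556 -0.258  0.08 ]
grip [0.521 0.082 0.137]
beaker [ 0.747 -0.033  0.07 ]
```

View pics/c0.png

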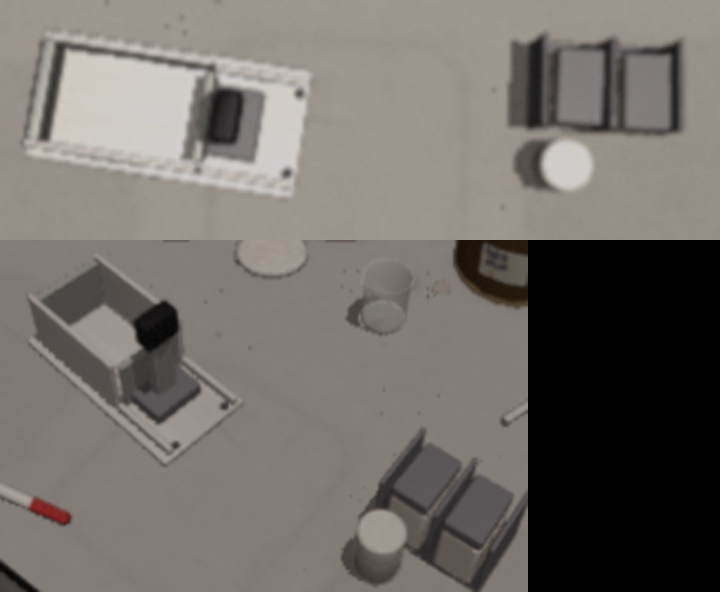

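The crop shows the jar cap at top (369,277) / scene (324,318), the wanted lid at top (374,251) / scene (343,290), and the grip top at top (255,261) / scene (221,219). The cradle is yawed about -8° and the rack is nearly square to the world axes. Next I move the wrist camera over the rack.

```bash
python3 - <<'E'
from h import *
T=camera_params('top');S=camera_params('scene')
for n,a,b in (('jar',(369,277),(323.6,317.7)),('lid',(373.7,250.7),(342.7,290.5)),('grip',(255.3,260.7),(221.4,219))): print(n,tri([(T,a),(S,b)]).round(4))
E
python3 -m jog '[{"x":0.54,"y":-0.83,"rz":0.2,"jaw":1},{"x":0.54,"y":-0.83,"rz":0.2,"jaw":1},{"x":0.54,"y":-0.83,"rz":0.2,"jaw":1},{"x":0.54,"y":-0.83,"rz":0.2,"jaw":1},{"x":0.54,"y":-0.83,"rz":0.2,"jaw":1},{"x":0.54,"y":-0.83,"rz":0.2,"jaw":1},{"x":0.54,"y":-0.83,"rz":0.2,"jaw":1},{"x":0.54,"y":-0.83,"rz":0.2,"jaw":1}]'
python3 -m jog '[{"x":0.05,"y":-0.95,"z":0.15},{"x":0.05,"y":-0.95,"z":0.15},{"x":0.05,"y":-0.95,"z":0.15},{"x":0.05,"y":-0.95,"z":0.15},{"x":0.05,"y":-0.95,"z":0.15},{"x":0.05,"y":-0.95,"z":0.15},{"x":0.05,"y":-0.95,"z":0.15},{"jaw":1}]'
```

```text
jar [ 0.493  -0.1944  0.0581]
lid [ 0.5549 -0.2003  0.0808]
grip [0.5235 0.0822 0.1323]validation failed for argument at $[0]...
validation failed for argument at $[0]...
```

```bash
python3 -m jog '[{"rx":0,"ry":0,"rz":0.2,"x":0.54,"y":-0.83,"z":0,"jaw":1},{"rx":0,"ry":0,"rz":0.2,"x":0.54,"y":-0.83,"z":0,"jaw":1},{"rx":0,"ry":0,"rz":0.2,"x":0.54,"y":-0.83,"z":0,"jaw":1},{"rx":0,"ry":0,"rz":0.2,"x":0.54,"y":-0.83,"z":0,"jaw":1},{"rx":0,"ry":0,"rz":0.2,"x":0.54,"y":-0.83,"z":0,"jaw":1},{"rx":0,"ry":0,"rz":0.2,"x":0.54,"y":-0.83,"z":0,"jaw":1},{"rx":0,"ry":0,"rz":0.2,"x":0.54,"y":-0.83,"z":0,"jaw":1},{"rx":0,"ry":0,"rz":0.2,"x":0.54,"y":-0.83,"z":0,"jaw":1}]'
```

```text
clock: 1.1
tcp_pos: [0.4482, 0.248, 0.2312]
orientation: [-0.004, -3.141, -0.0]
contact_force: [0.3, 0.5, 0.4]
grip_width: 0.0852
gripper_force: 0.0
```

```bash
python3 -m jog '[{"rx":0,"ry":0,"rz":0,"x":0.05,"y":-0.95,"z":0.15,"jaw":1},{"rx":0,"ry":0,"rz":0,"x":0.05,"y":-0.95,"z":0.15,"jaw":1},{"rx":0,"ry":0,"rz":0,"x":0.05,"y":-0.95,"z":0.15,"jaw":1},{"rx":0,"ry":0,"rz":0,"x":0.05,"y":-0.95,"z":0.15,"jaw":1},{"rx":0,"ry":0,"rz":0,"x":0.05,"y":-0.95,"z":0.15,"jaw":1},{"rx":0,"ry":0,"rz":0,"x":0.05,"y":-0.95,"z":0.15,"jaw":1},{"rx":0,"ry":0,"rz":0,"x":0.05,"y":-0.95,"z":0.15,"jaw":1},{"rx":0,"ry":0,"rz":0,"x":0,"y":0,"z":0,"jaw":1}]'
python3 - <<'E'
from h import *
p=camera_params('wrist'); im=grab_frame('wrist'); cv2.imwrite('pics/w1.png',im[:,:,::-1])
np.save('w1.npy',p,allow_pickle=True)
print(p['fx'],p['k1'],-np.array(p['R']).T@p['t'])
for X in ((.493,-.194,.061),(.555,-.2,.08)): print(proj(p,X))
E
```

```text
clock: 2.1
tcp_pos: [0.468, -0.1541, 0.295]
orientation: [0.019, 3.14, -0.003]
contact_force: [-0.7, 0.4, -0.9]
grip_width: 0.0853
gripper_force: 0.0
364.9224623653566 -0.08764396281988586 [ 0.40271315 -0.15385055  0.4382467 ]
[236.57953911 198.73895854]
[231.44724093 259.89450609]
```

View pics/w1.png

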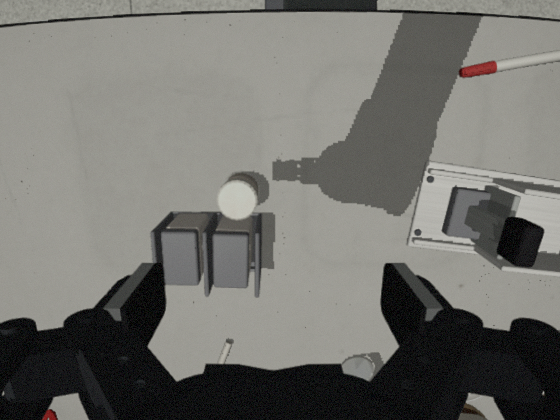

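The wrist view (up = towards the robot) shows the cap at (237,199), the wanted lid at (231,259), the spare lid at (181,257) and the grip at (520,242). Next I measure with masks.

Run:
```python
from h import *
im=cv2.imread('pics/w1.png'); g=cv2.cvtColor(im,cv2.COLOR_BGR2GRAY)
print(g[259,150:270:3]); print(g[225:300:3,228]); 
def comps(m,off,lo,hi):
    for c in cv2.findContours(m,cv2.RETR_EXTERNAL,cv2.CHAIN_APPROX_NONE)[0]:
        a=cv2.contourArea(c)
        if lo<a<hi:
            (x,y),s,an=cv2.minAreaRect(c); print(a,(round(x+off[0],1),round(y+off[1],1)),np.round(s,1),round(an,1))
t=cv2.cvtColor(cv2.imread('pics/top0.png'),cv2.COLOR_BGR2GRAY)
print(t[251,350:412:2]); print(t[230:270:2,373])
print('cap w'); comps(((g[170:225,205:265]>195)*255).astype(np.uint8),(205,170),200,3000)
print('cap t'); comps(((t[260:295,350:390]>190)*255).astype(np.uint8),(350,260),50,3000)
```

```text
[151 110  65  37  48 118 117 119 114 117 116 117 118 116 117 104  37  78
 104  69  41  88 119 117 119 115 117 115 115 115 113 114 102  77  62  92
  93  70  92  98]
[ 89  93  70  75 123 119 120 122 123 117 119 118 117 118 115 113 117 112
 116 112 116 154 154 154 158]
[ 86  81  79  44  30  53  84  63 103 127 127 126 126 126 128 104  43  88
  56  90 124 126 126 125 125 124 116  45  77 130 145]
[149 149 149 120  91 124 124 125 125 126 126 126 126 128 128 128 112  65
 116 148]
cap w
cap t
162.0 (369.0, 276.5) [15. 14.] 90.0
```

Run:
```python
from h import *
im=cv2.imread('pics/w1.png'); g=cv2.cvtColor(im,cv2.COLOR_BGR2GRAY); p=np.load('w1.npy',allow_pickle=True).item()
t=cv2.cvtColor(cv2.imread('pics/top0.png'),cv2.COLOR_BGR2GRAY); T=camera_params('top')
def big(g,x0,x1,y0,y1,lo,hi):
    m=cv2.inRange(g[y0:y1,x0:x1],lo,hi); m=cv2.morphologyEx(m,cv2.MORPH_OPEN,np.ones((3,3)))
    c=max(cv2.findContours(m,cv2.RETR_EXTERNAL,cv2.CHAIN_APPROX_NONE)[0],key=cv2.contourArea)
    r=cv2.minAreaRect(c); return c[:,0]+[x0,y0],np.array(r[0])+[x0,y0],r
cw,uw,rw=big(g,205,265,170,222,188,255); print('cap w',uw,rw[1])
_,ut,_=big(t,350,390,260,295,190,255)
print('jar cap tri',tri([(p,uw),(T,ut)]), onz(p,uw,.063))
for n,b,bt in (('want',(208,258,230,292),(362,386,236,266)),('spare',(158,206,222,290),(386,408,234,268))):
    c,u,r=big(g,*b,108,128); _,v,q=big(t,*bt,118,132)
    print(n,u,r[1:],v,q[1:],'tri',tri([(p,u),(T,v)]))
    w=np.array([onz(p,x+np.array(b)[[0,2]]*0,.080)[:2] for x in c]); rr=cv2.minAreaRect(w.astype(np.float32)*1000); print('  rect mm',np.round(rr[0],1),np.round(rr[1],1),rr[2])
w=np.array([onz(p,x,.063)[:2] for x in cw]); print('cap circle',cv2.minEnclosingCircle(w.astype(np.float32)*1000))
```

```text
cap w [236.5 200. ] (34.0, 35.0)
jar cap tri [ 0.49370329 -0.19335213  0.06289044] [ 0.49389343 -0.19392262  0.063     ]
want [230.  261.5] ((51.0, 32.0), 90.0) [373. 250.] ((22.0, 12.0), 90.0) tri [ 0.55747624 -0.20097516  0.07799642]
  rect mm [ 557.7 -202. ] [33.5 59.2] 86.78315734863281
spare [178.91574669 259.39916992] ((52.50627136230469, 31.74553680419922), 86.98721313476562) [395.5 252. ] ((22.0, 13.0), 90.0) tri [ 0.55334292 -0.25458014  0.08189578]
  rect mm [ 554.6 -256. ] [33.8 58.8] 88.62752532958984
cap circle ((494.27142333984375, -194.1052703857422), 19.177804946899414)
```

```bash
python3 -m jog '[{"rx":0,"ry":0,"rz":-0.2,"x":0.43,"y":-0.66,"z":-0.5,"jaw":1},{"rx":0,"ry":0,"rz":0,"x":0,"y":0,"z":-1,"jaw":1},{"rx":0,"ry":0,"rz":0,"x":0,"y":0,"z":-1,"jaw":1},{"rx":0,"ry":0,"rz":0,"x":0,"y":0,"z":-1,"jaw":1},{"rx":0,"ry":0,"rz":0,"x":0,"y":0,"z":-0.3,"jaw":1},{"rx":0,"ry":0,"rz":0,"x":0,"y":0,"z":0,"jaw":1}]' 40
```

```text
clock: 2.9
tcp_pos: [0.4942, -0.188, 0.0661]
orientation: [-0.059, -3.139, -0.001]
contact_force: [-0.1, 0.4, 0.8]
grip_width: 0.0853
gripper_force: 0.0
```

```bash
python3 -m jog '[{"rx":0,"ry":0,"rz":0,"x":0,"y":-0.1,"z":-0.35,"jaw":1},{"rx":0,"ry":0,"rz":0,"x":0,"y":0,"z":-0.37,"jaw":1},{"rx":0,"ry":0,"rz":0,"x":0,"y":0,"z":0,"jaw":-1},{"rx":0,"ry":0,"rz":0,"x":0,"y":0,"z":0,"jaw":-1},{"rx":0,"ry":0,"rz":0,"x":0,"y":0,"z":0,"jaw":-1},{"rx":0,"ry":0,"rz":0,"x":0,"y":0,"z":0,"jaw":-1}]' 30
```

```text
clock: 3.65
tcp_pos: [0.4958, -0.195, 0.0251]
orientation: [0.06, 3.138, -0.0]
contact_force: [-0.9, 0.8, 7.9]
grip_width: 0.0435
gripper_force: 29.5
```

```bash
python3 -m jog '[{"rx":0,"ry":0,"rz":0,"x":-0.1,"y":0,"z":0.5,"jaw":-1},{"rx":0,"ry":0,"rz":0,"x":-0.5,"y":-0.35,"z":0,"jaw":-1},{"rx":0,"ry":0,"rz":0,"x":0,"y":-0.8,"z":0,"jaw":-1},{"rx":0,"ry":0,"rz":0,"x":0,"y":-0.8,"z":0,"jaw":-1},{"rx":0,"ry":0,"rz":0,"x":0,"y":-0.8,"z":0,"jaw":-1},{"rx":0,"ry":0,"rz":0,"x":0,"y":0,"z":-0.3,"jaw":-1},{"rx":0,"ry":0,"rz":0,"x":0,"y":0,"z":-0.15,"jaw":-1},{"rx":0,"ry":0,"rz":0,"x":0,"y":0,"z":0,"jaw":-1}]'
```

```text
clock: 4.65
tcp_pos: [0.4585, -0.3582, 0.0257]
orientation: [-0.058, -3.14, -0.002]
contact_force: [0.1, 0.9, -1.0]
grip_width: 0.0433
gripper_force: 31.1
```

```bash
python3 -m jog '[{"rx":0,"ry":0,"rz":0,"x":0,"y":0,"z":-0.03,"jaw":-1},{"rx":0,"ry":0,"rz":0,"x":0,"y":0,"z":0,"jaw":0.3},{"rx":0,"ry":0,"rz":0,"x":0,"y":0,"z":0,"jaw":0.6},{"rx":0,"ry":0,"rz":0,"x":0,"y":0,"z":0,"jaw":1},{"rx":0,"ry":0,"rz":0,"x":0,"y":0,"z":0.5,"jaw":1},{"rx":0,"ry":0,"rz":0,"x":0,"y":0,"z":1,"jaw":1},{"rx":0,"ry":0,"rz":0,"x":0,"y":0,"z":1,"jaw":1},{"rx":0,"ry":0,"rz":0,"x":0,"y":0,"z":1,"jaw":1}]'
```

```text
clock: 5.65
tcp_pos: [0.458, -0.3596, 0.2362]
orientation: [-0.061, -3.141, -0.0]
contact_force: [0.8, 0.1, 1.0]
grip_width: 0.0856
gripper_force: 0.0
```

Run:
```python
from h import *
o=get_obs(); print(o['joints'].round(2),o['tcp_pos'])
p=camera_params('wrist'); c=-np.array(p['R']).T@p['t']; print(c-o['tcp_pos'])
```

```text
[ 0.14  0.35  0.53  1.81 -0.2   1.04  2.28] [ 0.45802887 -0.3595892   0.23617266]
[-0.06500114  0.00176999  0.14336111]
```

```bash
python3 -m jog '[{"rx":0,"ry":0,"rz":-1,"x":0.2,"y":0.33,"z":0,"jaw":1},{"rx":0,"ry":0,"rz":-1,"x":0.2,"y":0.33,"z":0,"jaw":1},{"rx":0,"ry":0,"rz":-1,"x":0.2,"y":0.33,"z":0,"jaw":1},{"rx":0,"ry":0,"rz":-1,"x":0.2,"y":0.33,"z":0,"jaw":1},{"rx":0,"ry":0,"rz":-1,"x":0.2,"y":0.33,"z":0,"jaw":1},{"rx":0,"ry":0,"rz":-1,"x":0.2,"y":0.33,"z":0,"jaw":1},{"rx":0,"ry":0,"rz":-1,"x":0.2,"y":0.33,"z":0,"jaw":1},{"rx":0,"ry":0,"rz":-1,"x":0.2,"y":0.33,"z":0,"jaw":1}]'
python3 -m jog '[{"rx":0,"ry":0,"rz":-1,"x":0.06,"y":0,"z":0,"jaw":1},{"rx":0,"ry":0,"rz":-0.1,"x":0,"y":0,"z":0,"jaw":1},{"rx":0,"ry":0,"rz":0,"x":0,"y":0,"z":0,"jaw":1}]'
python3 - <<'E'
from h import *
p=camera_params('wrist'); im=grab_frame('wrist'); cv2.imwrite('pics/w2.png',im[:,:,::-1]); np.save('w2.npy',p,allow_pickle=True)
t=grab_frame('top')[:,:,::-1]; cv2.imwrite('pics/t2.png',t)
c=im[:,:,::-1].copy()
print(proj(p,(.5575,-.2015,.08)), proj(camera_params('top'),(.458,-.36,.063)))
g=cv2.cvtColor(c,cv2.COLOR_BGR2GRAY); u=proj(p,(.5575,-.2015,.08)).astype(int)
print(g[u[1],u[0]-60:u[0]+60:4],g[u[1]-60:u[1]+60:4,u[0]])
E
```

```text
clock: 6.65
tcp_pos: [0.5546, -0.2006, 0.2343]
orientation: [-2.072, -2.361, -0.0]
contact_force: [0.4, -0.4, 0.8]
grip_width: 0.0855
gripper_force: 0.0
clock: 7.02
tcp_pos: [0.5575, -0.2017, 0.2343]
orientation: [-2.28, -2.161, 0.0]
contact_force: [-0.4, -0.2, -0.7]
grip_width: 0.0853
gripper_force: 0.0
[272.20645916 191.15994846] [438.35770688 292.98742805]
[153 152 150 151 153 150  97 126 129 127 129 133 132 128 130 131 130 129
 131 126 130 132 129 131  78  67 151 153 151 152] [ 91  91  90  87  45  44  55  57  87  69 104 133 131 134 132 131 131 131
 129 132 119  45  56 108  82  63 126 130 131 130]
```

View pics/w2.png

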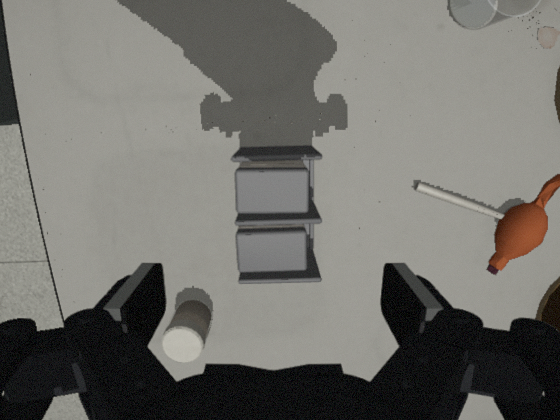

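The wrist view from behind the rack shows the wanted lid centred at (272,190), which matches the prediction of (272,191) and is aligned with the tool. The jar stands aside at (185,340). I descend on the bottle.

```bash
python3 -m jog '[{"rx":0,"ry":0,"rz":0,"x":0,"y":0.01,"z":-1,"jaw":1},{"rx":0,"ry":0,"rz":0,"x":0,"y":0,"z":-0.9,"jaw":1},{"rx":0,"ry":0,"rz":0,"x":0,"y":0,"z":-0.6,"jaw":1},{"rx":0,"ry":0,"rz":0,"x":0,"y":0,"z":-0.5,"jaw":1},{"rx":0,"ry":0,"rz":0,"x":0,"y":0,"z":-0.4,"jaw":1},{"rx":0,"ry":0,"rz":0,"x":0,"y":0,"z":0,"jaw":1}]' 50
```

```text
clock: 7.88
tcp_pos: [0.5565, -0.2007, 0.0289]
orientation: [-2.28, -2.157, 0.002]
contact_force: [0.1, 0.3, 0.2]
grip_width: 0.0858
gripper_force: 0.0
```

```bash
python3 -m jog '[{"rx":0,"ry":0,"rz":0,"x":0,"y":0,"z":-0.05,"jaw":1},{"rx":0,"ry":0,"rz":0,"x":0,"y":0,"z":0,"jaw":-1},{"rx":0,"ry":0,"rz":0,"x":0,"y":0,"z":0,"jaw":-1},{"rx":0,"ry":0,"rz":0,"x":0,"y":0,"z":0,"jaw":-1},{"rx":0,"ry":0,"rz":0,"x":0,"y":0,"z":0,"jaw":-1}]' 50
```

```text
clock: 8.5
tcp_pos: [0.5585, -0.201, 0.0284]
orientation: [2.282, 2.158, 0.002]
contact_force: [-2.1, 0.3, 6.6]
grip_width: 0.0616
gripper_force: 55.9
```

```bash
python3 -m jog '[{"rx":0,"ry":0,"rz":0,"x":0,"y":0,"z":0.5,"jaw":-1},{"rx":0,"ry":0,"rz":0,"x":0,"y":0,"z":0.6,"jaw":-1},{"rx":0,"ry":0,"rz":0,"x":0,"y":0,"z":0.5,"jaw":-1},{"rx":0,"ry":0,"rz":0,"x":-0.3,"y":0,"z":0,"jaw":-1},{"rx":0,"ry":0,"rz":0,"x":-0.45,"y":0.5,"z":0,"jaw":-1},{"rx":0,"ry":0,"rz":0,"x":-0.45,"y":0.6,"z":0,"jaw":-1},{"rx":0,"ry":0,"rz":0,"x":-0.44,"y":0.58,"z":0,"jaw":-1},{"rx":0,"ry":0,"rz":0,"x":0,"y":0,"z":0,"jaw":-1}]'
python3 -m jog '[{"rx":0,"ry":0,"rz":0,"x":0,"y":0,"z":-0.6,"jaw":-1},{"rx":0,"ry":0,"rz":0,"x":0,"y":0,"z":-0.6,"jaw":-1},{"rx":0,"ry":0,"rz":0,"x":0,"y":0,"z":-0.3,"jaw":-1},{"rx":0,"ry":0,"rz":0,"x":0,"y":0,"z":0,"jaw":-1}]'
```

```text
clock: 9.5
tcp_pos: [0.457, -0.0967, 0.1227]
orientation: [-2.275, -2.16, 0.0]
contact_force: [1.1, 0.2, -2.4]
grip_width: 0.0616
gripper_force: 55.9
clock: 10.0
tcp_pos: [0.4591, -0.1006, 0.0325]
orientation: [-2.283, -2.157, 0.003]
contact_force: [0.9, 0.4, -3.2]
grip_width: 0.0615
gripper_force: 55.7
```

```bash
python3 -m jog '[{"rx":0,"ry":0,"rz":0,"x":0,"y":0,"z":-0.1,"jaw":-1},{"rx":0,"ry":0,"rz":0,"x":0,"y":0,"z":-0.03,"jaw":-1},{"rx":0,"ry":0,"rz":0,"x":0,"y":0,"z":0,"jaw":-1}]'
```

```text
clock: 10.38
tcp_pos: [0.4599, -0.0999, 0.0258]
orientation: [2.282, 2.158, 0.001]
contact_force: [0.4, 0.7, -2.4]
grip_width: 0.0612
gripper_force: 55.7
```

```bash
python3 -m jog '[{"rx":0,"ry":0,"rz":0,"x":0,"y":0,"z":-0.03,"jaw":-1},{"rx":0,"ry":0,"rz":0,"x":0,"y":0,"z":0,"jaw":0.6},{"rx":0,"ry":0,"rz":0,"x":0,"y":0,"z":0,"jaw":1},{"rx":0,"ry":0,"rz":0,"x":0,"y":0,"z":0.4,"jaw":1},{"rx":0,"ry":0,"rz":0,"x":0,"y":0,"z":0.8,"jaw":1},{"rx":0,"ry":0,"rz":0,"x":0,"y":0,"z":0.8,"jaw":1},{"rx":0,"ry":0,"rz":1,"x":0,"y":0,"z":0.5,"jaw":1},{"rx":0,"ry":0,"rz":1,"x":0,"y":0,"z":0.5,"jaw":1}]'
python3 -m jog '[{"rx":0,"ry":0,"rz":1,"x":0,"y":0,"z":0,"jaw":1},{"rx":0,"ry":0,"rz":1,"x":0,"y":0,"z":0,"jaw":1},{"rx":0,"ry":0,"rz":1,"x":0,"y":0,"z":0,"jaw":1},{"rx":0,"ry":0,"rz":1,"x":0,"y":0,"z":0,"jaw":1},{"rx":0,"ry":0,"rz":1,"x":0,"y":0,"z":0,"jaw":1},{"rx":0,"ry":0,"rz":1,"x":0,"y":0,"z":0,"jaw":1},{"rx":0,"ry":0,"rz":1,"x":0,"y":0,"z":0,"jaw":1},{"rx":0,"ry":0,"rz":0,"x":0,"y":0,"z":0,"jaw":1}]'
python3 - <<'E'
from h import *
p=camera_params('wrist'); im=grab_frame('wrist')[:,:,::-1]; np.save('w3.npy',p,allow_pickle=True); cv2.imwrite('pics/w3.png',im)
print(proj(p,(.46,-.1,.076)))
E
```

```text
clock: 11.38
tcp_pos: [0.4595, -0.1, 0.2049]
orientation: [1.866, 2.527, 0.001]
contact_force: [-0.3, 0.1, -0.7]
grip_width: 0.0851
gripper_force: 0.0
clock: 12.38
tcp_pos: [0.4594, -0.1001, 0.2037]
orientation: [0.091, 3.14, 0.0]
contact_force: [-0.1, 0.3, -1.1]
grip_width: 0.0855
gripper_force: 0.0
[273.81507326 199.68562029]
```

View pics/w3.png

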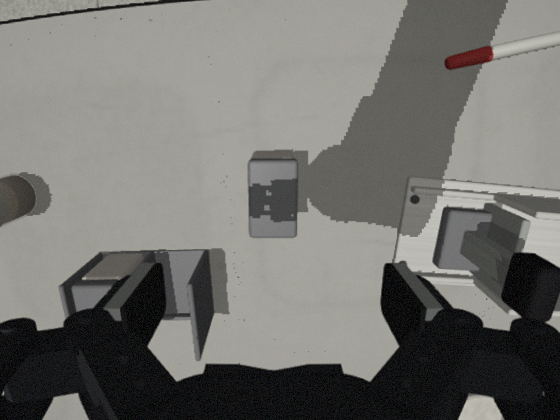

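The bottle stands upright on the bench, with its lid centred at (273,199) as predicted. While the hand is empty I look at the cradle.

```bash
python3 -m jog '[{"rx":0,"ry":0,"rz":0,"x":0.2,"y":0.8,"z":0.4,"jaw":1},{"rx":0,"ry":0,"rz":0,"x":0.2,"y":0.85,"z":0.3,"jaw":1},{"rx":0,"ry":0,"rz":0,"x":0.2,"y":0.85,"z":0.3,"jaw":1},{"rx":0,"ry":0,"rz":0,"x":0.2,"y":0.8,"z":0.3,"jaw":1},{"rx":0,"ry":0,"rz":0,"x":0,"y":0.6,"z":0,"jaw":1},{"rx":0,"ry":0,"rz":0,"x":0,"y":0,"z":0,"jaw":1}]'
python3 - <<'E'
from h import *
p=camera_params('wrist'); im=grab_frame('wrist')[:,:,::-1]; np.save('w4.npy',p,allow_pickle=True); cv2.imwrite('pics/w4.png',im)
cv2.imwrite('pics/w4c.png',cv2.resize(im[100:300,130:430],None,fx=2.6,fy=2.6,interpolation=cv2.INTER_CUBIC))
E
```

```text
clock: 13.18
tcp_pos: [0.5072, 0.1376, 0.2815]
orientation: [-0.084, -3.14, -0.001]
contact_force: [-0.4, -0.0, -0.2]
grip_width: 0.0855
gripper_force: 0.0
```

View pics/w4c.png

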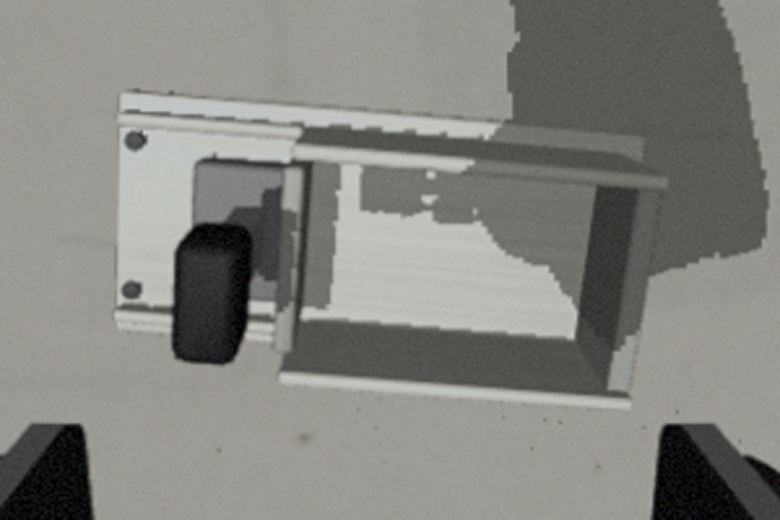

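The wrist crop (scale 2.6, offset (130,100)) shows:
- stop inner top edge: (638,188)–(608,388)
- stop foot at the floor: (596,188)–(577,338)
- cheek inner tops: (295,160)–(665,188) and (282,375)–(630,398)
- clamp face top edge: (303,165)–(293,350)
- grip top: around (207,300)

Run:
```python
from h import *
p=np.load('w4.npy',allow_pickle=True).item()
T=camera_params('top')
f=lambda x,y,z:(onz(p,(130+x/2.6,100+y/2.6),z)*1000).round(1)[:2]
L=[('stop top',(638,188),(608,388),.074),('stop floor',(596,188),(577,338),.008),('cheek near',(295,160),(665,188),.08),('cheek far',(282,375),(630,398),.08),('face top',(303,165),(293,350),.071),('griptop diag',(180,235),(235,362),.137),('plate -y end',(120,93),(115,328),.004)]
for n,a,b,z in L:
    A,B=f(*a,z),f(*b,z); print(n,A,B,'mid',(A+B)/2,'ang',np.degrees(np.arctan2(*(B-A)[::-1])).round(1))
# two-view check of stop inner/outer top ends & cheek far corners
for n,a,b in (('far cheek stop end',(630,402),(45,34)),('near cheek stop end',(665,183),(27,153))):
    print(n,tri([(p,(130+a[0]/2.6,100+a[1]/2.6)),(T,(180+b[0]/3,222+b[1]/3))]).round(4))
```

```text
stop top [504.7 237.6] [584.4 227.2] mid [544.55 232.4 ] ang -7.4
stop floor [515.5 237. ] [585.5 228.6] mid [550.5 232.8] ang -6.8
cheek near [486.9 110.4] [504.1 246.1] mid [495.5  178.25] ang 82.8
cheek far [569.6  99.2] [586.7 234.5] mid [578.15 166.85] ang 82.8
face top [490.1 112.4] [562.7 103.3] mid [526.4  107.85] ang -7.1
griptop diag [500.8  77.8] [543.4  91.2] mid [522.1  84.5] ang 17.5
plate -y end [462.8  28.8] [570.4  13.6] mid [516.6  21.2] ang -8.0
far cheek stop end [0.588  0.2344 0.0809]
near cheek stop end [0.4928 0.2355 0.1223]
```

```bash
python3 -m jog '[{"rx":0,"ry":0,"rz":0,"x":-0.2,"y":-0.8,"z":0,"jaw":1},{"rx":0,"ry":0,"rz":0,"x":-0.2,"y":-0.9,"z":-0.3,"jaw":1},{"rx":0,"ry":0,"rz":0,"x":-0.2,"y":-0.9,"z":-0.3,"jaw":1},{"rx":0,"ry":0,"rz":0,"x":-0.2,"y":-0.9,"z":-0.3,"jaw":1},{"rx":0,"ry":0,"rz":0,"x":0,"y":-0.47,"z":-0.7,"jaw":1},{"rx":0,"ry":0,"rz":0,"x":0,"y":0,"z":-0.9,"jaw":1},{"rx":0,"ry":0,"rz":0,"x":0,"y":0,"z":0,"jaw":1}]'
```

```text
clock: 14.1
tcp_pos: [0.4558, -0.1055, 0.1292]
orientation: [-0.095, -3.132, 0.002]
contact_force: [-0.4, 0.6, 1.7]
grip_width: 0.0855
gripper_force: 0.0
```

```bash
python3 -m jog '[{"rx":0,"ry":0,"rz":0,"x":0.05,"y":0.06,"z":0,"jaw":1},{"rx":0,"ry":0,"rz":0,"x":0,"y":0,"z":-0.7,"jaw":1},{"rx":0,"ry":0,"rz":0,"x":0,"y":0,"z":-0.7,"jaw":1},{"rx":0,"ry":0,"rz":0,"x":0,"y":0,"z":-0.27,"jaw":1},{"rx":0,"ry":0,"rz":0,"x":0,"y":0,"z":0,"jaw":1}]'
```

```text
clock: 14.72
tcp_pos: [0.4634, -0.1004, 0.0324]
orientation: [0.088, 3.14, 0.0]
contact_force: [-0.2, -0.7, 0.5]
grip_width: 0.0853
gripper_force: 0.0
```

```bash
python3 -m jog '[{"rx":0,"ry":0,"rz":0,"x":-0.05,"y":0,"z":-0.04,"jaw":1},{"rx":0,"ry":0,"rz":0,"x":0,"y":0,"z":0,"jaw":-1},{"rx":0,"ry":0,"rz":0,"x":0,"y":0,"z":0,"jaw":-1},{"rx":0,"ry":0,"rz":0,"x":0,"y":0,"z":0,"jaw":-1},{"rx":0,"ry":0,"rz":0,"x":0,"y":0,"z":0,"jaw":-1},{"rx":0,"ry":0,"rz":0,"x":0,"y":0,"z":0,"jaw":-1}]' 50
```

```text
clock: 15.48
tcp_pos: [0.4599, -0.1005, 0.0296]
orientation: [0.088, 3.14, 0.001]
contact_force: [-0.2, 1.7, 6.5]
grip_width: 0.0376
gripper_force: 49.8
```

```bash
python3 -m jog '[{"rx":0,"ry":0,"rz":0,"x":0,"y":0,"z":0.8,"jaw":-1},{"rx":0,"ry":0,"rz":0,"x":0,"y":0,"z":0.9,"jaw":-1},{"rx":0,"ry":0,"rz":-0.1,"x":0,"y":0.5,"z":0.85,"jaw":-1},{"rx":0,"ry":0,"rz":-0.1,"x":0,"y":0.9,"z":0,"jaw":-1},{"rx":0,"ry":0,"rz":-0.1,"x":0.2,"y":0.9,"z":0,"jaw":-1},{"rx":0,"ry":0,"rz":-0.1,"x":0.4,"y":0.9,"z":0,"jaw":-1},{"rx":0,"ry":0,"rz":0,"x":0.4,"y":0.8,"z":0,"jaw":-1},{"rx":0,"ry":0,"rz":0,"x":0.28,"y":0.52,"z":0,"jaw":-1}]'
python3 -m jog '[{"rx":0,"ry":0,"rz":0,"x":0,"y":0,"z":0,"jaw":-1},{"rx":0,"ry":0,"rz":0,"x":0,"y":0,"z":0,"jaw":-1}]'
```

```text
clock: 16.48
tcp_pos: [0.5364, 0.1736, 0.1816]
orientation: [-0.193, -3.135, -0.0]
contact_force: [0.4, -1.0, -2.8]
grip_width: 0.0372
gripper_force: 52.0
clock: 16.73
tcp_pos: [0.5356, 0.1695, 0.1816]
orientation: [-0.198, -3.134, 0.002]
contact_force: [0.2, -0.1, -2.7]
grip_width: 0.0375
gripper_force: 51.9
```

```bash
python3 -m jog '[{"rx":0,"ry":0,"rz":0,"x":0.02,"y":0.02,"z":-0.3,"jaw":-1},{"rx":0,"ry":0,"rz":0,"x":0,"y":0,"z":-0.6,"jaw":-1},{"rx":0,"ry":0,"rz":0,"x":0,"y":0,"z":-0.6,"jaw":-1},{"rx":0,"ry":0,"rz":0,"x":0,"y":0,"z":-0.5,"jaw":-1},{"rx":0,"ry":0,"rz":0,"x":0,"y":0,"z":-0.25,"jaw":-1},{"rx":0,"ry":0,"rz":0,"x":0,"y":0,"z":0,"jaw":-1}]'
```

```text
clock: 17.48
tcp_pos: [0.5368, 0.1709, 0.0461]
orientation: [-0.199, -3.133, 0.002]
contact_force: [0.7, -1.2, -2.2]
grip_width: 0.0373
gripper_force: 51.8
```

```bash
python3 -m jog '[{"rx":0,"ry":0,"rz":0,"x":0,"y":0,"z":-0.08,"jaw":-1},{"rx":0,"ry":0,"rz":0,"x":0,"y":0,"z":-0.06,"jaw":-1},{"rx":0,"ry":0,"rz":0,"x":0,"y":0,"z":0,"jaw":-1}]'
```

```text
clock: 17.85
tcp_pos: [0.5377, 0.172, 0.039]
orientation: [0.197, 3.135, 0.001]
contact_force: [0.2, -0.0, -2.7]
grip_width: 0.0375
gripper_force: 51.8
```

```bash
python3 -m jog '[{"rx":0,"ry":0,"rz":0,"x":0,"y":0,"z":-0.03,"jaw":-1},{"rx":0,"ry":0,"rz":0,"x":0,"y":0,"z":0,"jaw":-1}]'
python3 -m jog '[{"rx":0,"ry":0,"rz":0,"x":0,"y":0,"z":0,"jaw":0.3},{"rx":0,"ry":0,"rz":0,"x":0,"y":0,"z":0,"jaw":0.5},{"rx":0,"ry":0,"rz":0,"x":0,"y":0,"z":0,"jaw":0.5},{"rx":0,"ry":0,"rz":0,"x":0,"y":0,"z":0.3,"jaw":0.5},{"rx":0,"ry":0,"rz":0,"x":0,"y":0,"z":0.8,"jaw":0.5},{"rx":0,"ry":0,"rz":0,"x":0,"y":0,"z":0.9,"jaw":0.5},{"rx":0,"ry":0,"rz":0,"x":0,"y":0,"z":0.8,"jaw":0.5},{"rx":0,"ry":0,"rz":0,"x":0,"y":0,"z":0,"jaw":0.5}]'
```

```text
clock: 18.1
tcp_pos: [0.5379, 0.172, 0.0377]
orientation: [0.197, 3.135, 0.001]
contact_force: [-0.9, -0.5, 5.7]
grip_width: 0.0378
gripper_force: 52.5
clock: 19.1
tcp_pos: [0.5402, 0.1722, 0.2099]
orientation: [0.198, 3.128, 0.008]
contact_force: [-0.3, 0.1, -0.3]
grip_width: 0.0642
gripper_force: 0.0
```

```bash
python3 -m jog '[{"rx":0,"ry":0,"rz":0,"x":-0.12,"y":-0.75,"z":0,"jaw":0.5},{"rx":0,"ry":0,"rz":0,"x":-0.12,"y":-0.74,"z":0,"jaw":0.5},{"rx":0,"ry":0,"rz":0,"x":0,"y":0,"z":0,"jaw":0.5},{"rx":0,"ry":0,"rz":0,"x":0,"y":0,"z":-0.3,"jaw":0.5}]' 60
python3 - <<'E'
from h import *
p=camera_params('wrist'); im=grab_frame('wrist')[:,:,::-1]; cv2.imwrite('pics/w5.png',im)
t=grab_frame('top')[:,:,::-1]; s=grab_frame('scene')[:,:,::-1]; cv2.imwrite('pics/s5.png',s)
c=np.hstack([cv2.resize(im,(448,336)),cv2.resize(s[160:340,130:320],(350,336))]);cv2.imwrite('pics/c5.png',c)
E
```

```text
clock: 19.6
tcp_pos: [0.524, 0.0832, 0.1872]
orientation: [0.197, 3.133, 0.003]
contact_force: [0.1, 0.6, 0.4]
grip_width: 0.0641
gripper_force: 0.0
```

View pics/c5.png

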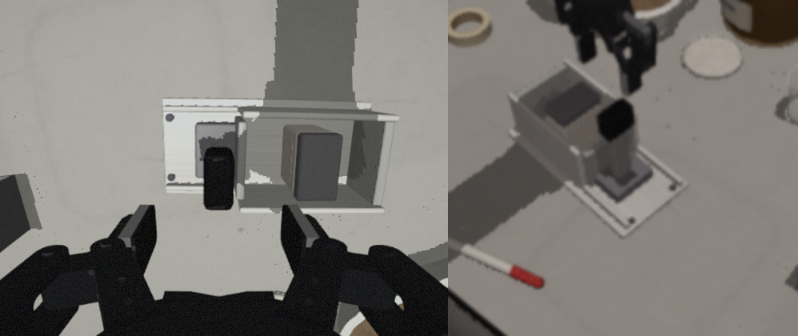

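The bottle stands upright and square in the trough, with its lid at (319,165). The grip at (218,178) is midway between the fingers. I descend and take it.

```bash
python3 -m jog '[{"rx":0,"ry":0,"rz":0,"x":0,"y":0,"z":-0.6,"jaw":0.5},{"rx":0,"ry":0,"rz":0,"x":0,"y":0,"z":-0.5,"jaw":0.5},{"rx":0,"ry":0,"rz":0,"x":0,"y":0,"z":-0.2,"jaw":0.5},{"rx":0,"ry":0,"rz":0,"x":0,"y":0,"z":0,"jaw":0.5},{"rx":0,"ry":0,"rz":0,"x":0,"y":0,"z":0,"jaw":-1},{"rx":0,"ry":0,"rz":0,"x":0,"y":0,"z":0,"jaw":-1},{"rx":0,"ry":0,"rz":0,"x":0,"y":0,"z":0,"jaw":-1},{"rx":0,"ry":0,"rz":0,"x":0,"y":0,"z":0,"jaw":-1}]' 40
```

```text
clock: 20.75
tcp_pos: [0.5238, 0.0827, 0.1099]
orientation: [0.199, 3.134, 0.002]
contact_force: [-0.8, 0.9, 7.3]
grip_width: 0.0215
gripper_force: 39.5
```

```bash
python3 -m jog '[{"rx":0,"ry":0,"rz":0,"x":0.02,"y":0.15,"z":0,"jaw":-1},{"rx":0,"ry":0,"rz":0,"x":0.02,"y":0.15,"z":0,"jaw":-1},{"rx":0,"ry":0,"rz":0,"x":0.02,"y":0.15,"z":0,"jaw":-1},{"rx":0,"ry":0,"rz":0,"x":0.02,"y":0.15,"z":0,"jaw":-1},{"rx":0,"ry":0,"rz":0,"x":0.02,"y":0.15,"z":0,"jaw":-1},{"rx":0,"ry":0,"rz":0,"x":0.02,"y":0.15,"z":0,"jaw":-1},{"rx":0,"ry":0,"rz":0,"x":0.02,"y":0.15,"z":0,"jaw":-1},{"rx":0,"ry":0,"rz":0,"x":0,"y":0,"z":0,"jaw":-1}]' 40
```

```text
clock: 21.75
tcp_pos: [0.5326, 0.1456, 0.11]
orientation: [0.199, 3.133, 0.001]
contact_force: [-0.6, 0.1, 5.8]
grip_width: 0.0213
gripper_force: 39.4
```

```bash
python3 -m jog '[{"rx":0,"ry":0,"rz":0,"x":0.015,"y":0.12,"z":0,"jaw":-1},{"rx":0,"ry":0,"rz":0,"x":0.015,"y":0.12,"z":0,"jaw":-1},{"rx":0,"ry":0,"rz":0,"x":0.01,"y":0.08,"z":0,"jaw":-1},{"rx":0,"ry":0,"rz":0,"x":0,"y":0.03,"z":0,"jaw":-1}]'
python3 -m jog '[{"rx":0,"ry":0,"rz":0,"x":0.005,"y":0.03,"z":0,"jaw":-1},{"rx":0,"ry":0,"rz":0,"x":0,"y":0,"z":0,"jaw":-1}]'
```

```text
clock: 22.25
tcp_pos: [0.5353, 0.165, 0.11]
orientation: [0.201, 3.133, -0.001]
contact_force: [1.2, -4.5, 4.4]
grip_width: 0.0215
gripper_force: 39.2
clock: 22.5
tcp_pos: [0.5355, 0.1667, 0.11]
orientation: [0.201, 3.133, -0.001]
contact_force: [0.7, -4.4, 5.5]
grip_width: 0.0209
gripper_force: 39.3
```

Travelled 85 mm so far; I continue in small steps until the force climbs.

```bash
python3 -m jog '[{"rx":0,"ry":0,"rz":0,"x":0.005,"y":0.03,"z":0,"jaw":-1},{"rx":0,"ry":0,"rz":0,"x":0,"y":0,"z":0,"jaw":-1}]'
python3 -m jog '[{"rx":0,"ry":0,"rz":0,"x":0.005,"y":0.03,"z":0,"jaw":-1},{"rx":0,"ry":0,"rz":0,"x":0,"y":0,"z":0,"jaw":-1}]'
```

```text
clock: 22.75
tcp_pos: [0.5357, 0.1684, 0.1099]
orientation: [0.201, 3.133, -0.001]
contact_force: [-0.1, -4.0, 6.6]
grip_width: 0.0213
gripper_force: 39.3
clock: 23.0
tcp_pos: [0.5359, 0.1698, 0.11]
orientation: [0.201, 3.133, -0.002]
contact_force: [-0.3, -4.9, 7.4]
grip_width: 0.0216
gripper_force: 39.5
```

```bash
python3 -m jog '[{"rx":0,"ry":0,"rz":0,"x":0.003,"y":0.03,"z":0,"jaw":-1},{"rx":0,"ry":0,"rz":0,"x":0,"y":0,"z":0,"jaw":-1}]'
python3 -m jog '[{"rx":0,"ry":0,"rz":0,"x":0.003,"y":0.03,"z":0,"jaw":-1},{"rx":0,"ry":0,"rz":0,"x":0,"y":0,"z":0,"jaw":-1}]'
```

```text
clock: 23.25
tcp_pos: [0.5359, 0.1698, 0.1099]
orientation: [0.203, 3.134, -0.004]
contact_force: [-1.5, -10.2, 8.1]
grip_width: 0.0212
gripper_force: 39.6
clock: 23.5
tcp_pos: [0.536, 0.1698, 0.11]
orientation: [0.205, 3.134, -0.007]
contact_force: [-1.7, -15.2, 10.4]
grip_width: 0.0213
gripper_force: 39.8
```

The clamp is snug: 15 N and no further motion. I relieve the load, open and rise.

```bash
python3 -m jog '[{"rx":0,"ry":0,"rz":0,"x":-0.004,"y":-0.045,"z":0,"jaw":-1},{"rx":0,"ry":0,"rz":0,"x":0,"y":0,"z":0,"jaw":-1},{"rx":0,"ry":0,"rz":0,"x":0,"y":0,"z":0,"jaw":0.3},{"rx":0,"ry":0,"rz":0,"x":0,"y":0,"z":0,"jaw":0.5},{"rx":0,"ry":0,"rz":0,"x":0,"y":0,"z":0.3,"jaw":0.5},{"rx":0,"ry":0,"rz":0,"x":0,"y":0,"z":0.8,"jaw":0.5},{"rx":0,"ry":0,"rz":0,"x":-0.3,"y":0,"z":0.8,"jaw":0.5},{"rx":0,"ry":0,"rz":0,"x":0,"y":0,"z":0,"jaw":0.5}]'
python3 - <<'E'
from h import *
p=camera_params('wrist'); im=grab_frame('wrist')[:,:,::-1]; np.save('w6.npy',p,allow_pickle=True)
s=grab_frame('scene')[:,:,::-1]; cv2.imwrite('pics/s6.png',s)
c=np.hstack([cv2.resize(im[90:300,150:410],(416,336),interpolation=cv2.INTER_CUBIC),cv2.resize(s[170:390,130:382],(384,336))]);cv2.imwrite('pics/c6.png',c)
E
```

```text
clock: 24.5
tcp_pos: [0.5186, 0.1736, 0.2274]
orientation: [0.196, 3.13, 0.008]
contact_force: [0.0, 0.1, -0.3]
grip_width: 0.0643
gripper_force: 0.0
```

View pics/c6.png

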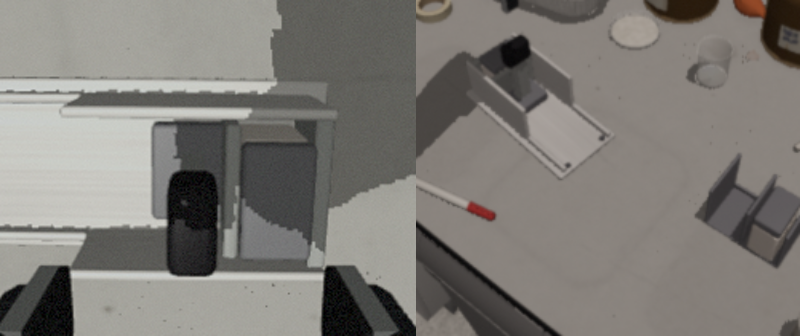

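The bottle sits square between the clamp plate (x≈235) and the stop (x≈322). The spare bottle and the beaker are in place, and earlier views showed the jar standing aside.

```bash
python3 -c "
from bench import r
print(r.hand_in())"
```

```text
the job is handed in; nothing more can be done
None
```

I handed the job in at about 25 s with the jar set upright to one side and the bottle snug between clamp and stop (no movement at 15 N). The spare bottle and beaker looked in place in the last picture; I did not re-check the jar in a final view, and the hand-in returned no verdict.

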